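Screw down the cap of the narrow filter holder

ROBOT

A 6-joint arm with a two-finger parallel gripper is mounted at the origin on a cart in front of the work surface, level with it; the furniture and walls round the work are solid. World frame = base frame: x ahead of the robot, y to its left, z up, the work surface at z = 0. Lengths are in m, angles in rad, forces in N, time in s.
With the tool pointing down it reaches from about 0.3 to 0.775 m from the base axis. Payload 14.6 kg.
Tool frame: the origin (TCP) lies midway between the tips of the shut fingers; the grasp point (between the pads) lies 19 mm behind it (grasp_offset is the distance from the TCP to the grasp point, in m); z points along the fingers, y is the line along which they close (so a half turn about z gives the same grasp; the last joint's range is limited). The gripper opens to 94 mm and grips with 3 to 60 N. Pads are 16 mm wide; open, the fingers measure 119 mm over their backs; the gripper's body (75 mm by 177 mm) begins 78 mm behind the grasp point.
Start: joints at [-1.224, 0.3, 1.521, -0, 1.321, -0.067], TCP at [0.221, -0.504, 0.205] pointing down, gripper open.
Joint ranges: [-3.03, 3.03], [-0.79, 2.21], [0.23, 2.52], [-1.04, 4.18], [0, 3.07], [-2.55, 2.55]. Speed limits (rad/s): [2.22, 2.22, 2.57, 3.14, 3.14, 3.14].

INTERFACE

Orientations are given as [roll, pitch, yaw] about the fixed x, y, z axes, in that order (R = Rz(yaw) Ry(pitch) Rx(roll)).
In Python, from station import * gives the robot as it stands. The module is installed in compiled form; this text tells all that it offers.
- The arm moves only by the tool send_rows, never from a script. Its argument "rows" is a list of rows, each an object of numbers: "dx", "dy", "dz": the shift along the tool's x, y, z in mm; "roll": the turn about the tool's z in degrees; "jaw": the closure, from -1 (fully open) to 1 (shut). In form: [{"dx": .., "dy": .., "dz": .., "roll": .., "jaw": ..}, ...]. A call has 1 to 12 rows; each row shifts and turns the commanded pose from where the row before left it, along the tool's axes as they then stand; what a row does not reach is not made up. A row lasts 1/12 s, in which the tool goes at most 41.7 mm and 7.16 degrees, less where a joint would pass 70% of its speed; a pose out of reach is approached as far as the arm can. A call is refused whole if a number of a shift passes 41.7 or a number of a turn 7.16, either way. A call with a gripper value outside its range is refused whole. The fingers move at their own pace and stop on an object; "force" is the grip in N (left out, the last holds). Time passes only in rows, so rows that do not move let the fingers close. It gives the time, the measured TCP pose, the force, the opening and the grip force at its end, in the units of the state.
- get_obs(): the state, without advancing time (a new reading comes with each control period).
- camera(name): name is "scene" or "side" or "wrist"; returns a dict with "frame" (420x560x3 uint8, red, green, blue), "z_map" (420x560 float32, m along the optical axis (not along the pixel's ray), 0 where there is no reading), "camera_matrix" (3x3 intrinsics, pixels), "D" ([k1, k2, p1, p2, k3] as OpenCV has them; the pictures are not rectified), "rvec" (rotation vector, rad) and "tvec" (3), from world to camera coordinates, as OpenCV has them. Camera axes: x right, y down, z forward; pixel columns grow to the right and rows downward; lengths in m; the calibration is good to about 2 mm. A picture is of the moment at which its call begins.
- hand_in(): hands the job in; it is judged then, once.
The state is a dict: "time_s": time; "qpos": joint angles; "joint_vel": joint speeds; "tau": joint torques, N m; "ee_pos": TCP position; "eef_rot": TCP orientation; "force": force on the tool from outside, world axes, zero at the start; "moment": the same for the moment, N m; "grip_width": finger opening in m; "grip_force": force on a finger pad.
Only numpy, scipy, OpenCV 4.12 (cv2) and the standard library are available. Lean on these libraries where they do the work, as an engineer would, in place of code of your own. Each camera call takes 0.05 s, during which the arm holds its last target. There are 200 camera calls.

TASK

Of the two filter holders on the bench, the narrow one has its filter in, but its knurled cap is only started on the thread: screw it clockwise (seen from above) until it is fully home, letting go and taking a fresh grip between turns. Leave the cap of the wide holder as it is; that one still waits for its filter.

Things in the scene. Friction and masses are not known exactly. Their poses are not given: they have to be found in the camera images.
- narrow_cap (a joint): Angle (rad) of the narrow holder's cap on its right-hand thread: 0 is fully home on a hard stop; it grows as the cap is unscrewed (counter-clockwise from above). Starts at 3.6 to 4.8. Thread drag about 0.05 N m; the cap stays where it is left. It sinks 6 mm per full turn (1 mm per rad).
- narrow_top (a point): Centre of the top face of the cap, on its axis; z up, x along the white line on the cap. Grey knurled upright cylinder, 34 mm across, 20 tall; a fixed steel stub 15 across stands 10 above the face. Face at z = 70 mm when home. The holder is fixed: barrel 26 across under the cap, hose barb at one side up to z = 33 reaching 34 from the axis, foot 66 across, 12 high.
- wide_cap (a joint): Turning angle (rad) of the wide holder's cap, same sense and thread; it starts at 2.9 to 3.1 rad, half a turn open, and is to be left as it is.
- wide_top (a point): Centre of the top face of the wide holder's cap: same build and heights, but the cap is 54 mm across and the foot 86. One holder stands to the left, one to the right, either way round, axes at least 210 mm apart. Also fixed to the worktop.
Mind the look-alikes: they are no part of the job. What is shaped like the part that bears narrow_cap but purple is not meant.

How it is judged:
On the way:
1. the narrow holder's cap has been screwed part of the way (it stands between 0.4 and 3.4 rad) and the gripper has let go of it for a fresh grip (value of joint narrow_cap between 0.4 and 3.4 rad and contact force between the fingers and anything else below 0.5 N), for 0.1 s.
At the end, for the whole second after the job is handed in: The narrow holder's cap is within 0.26 rad (15 degrees) of fully home, and the wide holder's cap still stands between 2.6 and 3.4 rad, where it was to within 0.3 rad (value of joint narrow_cap below 0.26 rad and value of joint wide_cap between 2.6 and 3.4 rad); the robot touches nothing.
It fails at once if the wide holder's cap is turned (out of 2.6 to 3.4 rad) (value of joint wide_cap below 2.6 rad or value of joint wide_cap above 3.4 rad).
It also fails if it takes over 56 s, if anything falls off the work surface, if the arm or the gripper's body presses on something with over 40 N, if the wrist force passes 120 N, or if a joint passes its speed limit or range.

## Working session

There is one attempt and no reset: what is moved stays moved. The work goes in short steps, Python scripts to look and compute and a tool call to move; the robot and the scene stay as the last step left them, time stands still between calls to the robot, and variables do not carry over. Pictures are saved under pics/ and viewed, at most 10 in all, crops included, and the job is handed in when it is done.

Besides the shell and the picture viewer there is one more tool, called after "Emit:" by a JSON object that holds its "method" and its "body", one argument or row to a line. send_rows: Moves the arm, as the interface text tells. Its arguments: {"type":"object","properties":{"rows":{"type":"array"},"force":{"type":"number"}},"required":["rows"]}

```bash
mkdir -p pics; cat > h.py <<'E'
from station import *
import numpy as np, cv2
def snap(n,f):
    c=camera(n); cv2.imwrite('pics/'+f,c['frame'][:,:,::-1]); np.savez('pics/'+f[:-4]+'.npz',**{k:np.array(v) for k,v in c.items()}); return c
def world(c,u,v,z=None):
    K,D=np.array(c['camera_matrix']),np.array(c['D'])
    R,_=cv2.Rodrigues(np.array(c['rvec'],float)); t=np.array(c['tvec'],float).ravel()
    p=cv2.undistortPoints(np.array([[[u,v]]],float),K,D)[0,0]; d=np.array([p[0],p[1],1.])
    o=-R.T@t; w=R.T@d
    if z is None: return o+w*c['z_map'][int(v),int(u)]
    return o+w*(z-o[2])/w[2]
E
python3 - <<'E'
from h import *
snap('scene','s1.png');snap('side','d1.png')
print(get_obs())
E
```

```text
{'time_s': 0.1, 'qpos': array([-1.22358362e+00,  3.00397471e-01,  1.52150234e+00, -1.56361555e-05,
        1.32073200e+00, -6.65951096e-02]), 'joint_vel': array([-6.80977195e-05, -1.24859875e-03, -1.79317206e-03, -1.61569757e-04,
        1.20776507e-03,  8.28051512e-04]), 'tau': array([ 1.36530463e-03, -5.32644975e+01, -3.53284407e+01,  7.09627778e-02,
        2.34727882e-02, -2.46605919e-05]), 'ee_pos': array([ 0.22106919, -0.50335566,  0.20496004]), 'eef_rot': array([-3.14055480e+00, -5.40390725e-05,  4.13811668e-01]), 'force': array([0.1828371 , 0.58076435, 0.25159298]), 'moment': array([ 0.02727531, -0.01870324,  0.00870292]), 'grip_force': 0.0, 'grip_width': 0.09374763459767034}
```

View pics/s1.png

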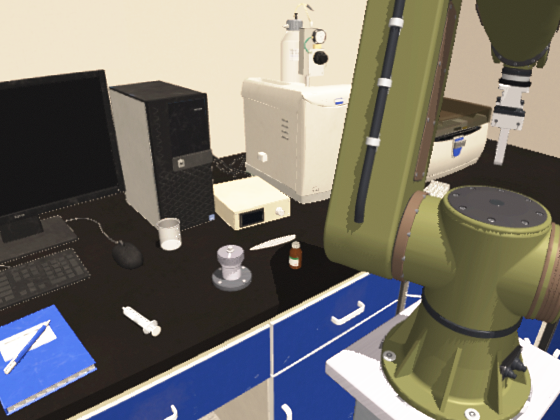

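View pics/d1.png

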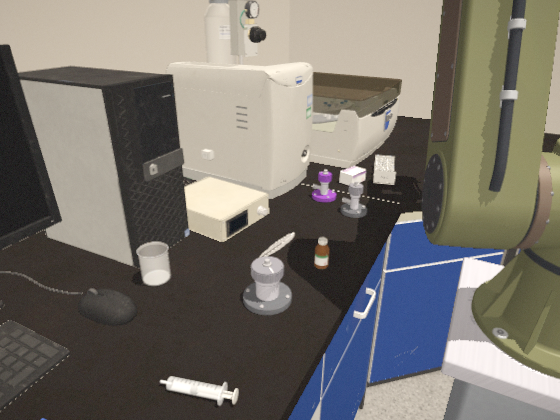

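The scene view shows a grey holder at (231,268). The side view shows three candidates:
- Grey at (267,280), with the large foot.
- Grey at (354,195), with a small cap and foot. This fits the narrow holder.
- Purple at (324,187), the look-alike, so not meant.

I'll confirm with a crop and measure.

```bash
python3 - <<'E'
from h import *
c=dict(np.load('pics/d1.npz'))
im=c['frame'][:,:,::-1]
cv2.imwrite('pics/crop1.png',cv2.resize(im[155:315,230:420],None,fx=3.6,fy=3.6,interpolation=cv2.INTER_CUBIC))
for uv in [(354,190),(354,184),(324,176),(267,270),(347,212),(352,175),(384,170),(322,255)]: print(uv,world(c,*uv).round(3))
# height-layer clouds
ys,xs=np.mgrid[150:310:1,230:420:1]
P=np.array([world(c,u,v) for u,v in zip(xs.ravel(),ys.ravel())]);np.save('pics/P.npy',P)
for cx in [(354,190),(324,176),(267,270)]:
    p0=world(c,*cx); m=(np.hypot(*(P[:,:2]-p0[:2]).T)<.035)&(P[:,2]>.055)
    q=P[m]; print(cx,len(q),q.min(0).round(3),q.max(0).round(3))
print(np.array(c['tvec']),c['rvec'])
E
```

```text
(354, 190) [ 0.42  -0.232  0.067]
(354, 184) [ 0.425 -0.244  0.077]
(324, 176) [ 0.518 -0.282  0.068]
(267, 270) [0.439 0.173 0.073]
(347, 212) [ 0.428 -0.217  0.011]
(352, 175) [ 0.479 -0.408  0.035]
(384, 170) [ 0.413 -0.519  0.025]
(322, 255) [0.397 0.03  0.034]
(354, 190) 162 [ 0.404 -0.262  0.055] [ 0.439 -0.229  0.084]
(324, 176) 116 [ 0.504 -0.31   0.055] [ 0.538 -0.279  0.079]
(267, 270) 655 [0.42  0.139 0.055] [0.473 0.188 0.083]
[0.4403205  0.18867544 0.67193834] [ 0.57775972 -2.41479897  1.51439018]
```

View pics/crop1.png

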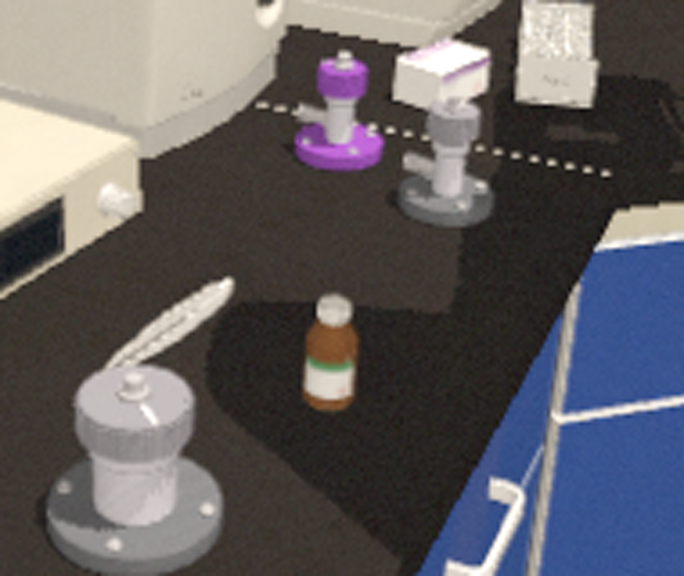

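The crop confirms it: the narrow grey holder is at crop (453,130), about (0.422,-0.246). The wide one is at crop (134,410), and purple is the look-alike. I'll move above the narrow cap.

Emit:
{"method": "send_rows", "body": {
  "rows": [
    {"dx":28.8,"dy":-15.5},
    {"dx":28.8,"dy":-15.5},
    {"dx":28.8,"dy":-15.5},
    {"dx":28.8,"dy":-15.5},
    {"dx":28.8,"dy":-15.5},
    {"dx":28.8,"dy":-15.5},
    {"dx":28.8,"dy":-15.5},
    {"dx":28.8,"dy":-15.5},
    {"dx":28.8,"dy":-15.5},
    {"dx":28.8,"dy":-15.5},
    {"jaw":-1},
    {"jaw":-1}
  ]
}}

```text
invalid input at $.rows[0]: expected keys dx, dy, dz, roll, jaw
```

```bash
python3 - <<'E'
from h import *
o=get_obs();print(o['ee_pos'],o['eef_rot'],o['qpos'],o['force'])
snap('wrist','w1.png')
E
```

```text
[ 0.22106919 -0.50335566  0.20496004] [-3.14055480e+00 -5.40390725e-05  4.13811668e-01] [-1.22358362e+00  3.00397471e-01  1.52150234e+00 -1.56361555e-05
  1.32073200e+00 -6.65951096e-02] [0.1828371  0.58076435 0.25159298]
```

View pics/w1.png

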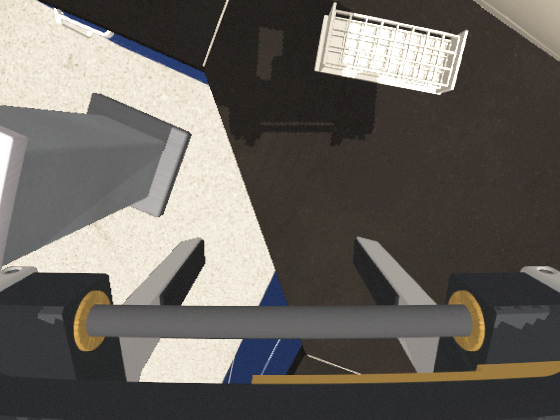

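The wrist view shows the fingers at (180,290) and (385,290), and the rack at (395,50). The move was refused because every key is required. I'll stop about 60 mm short so the cap is in view.

Emit:
{"method": "send_rows", "body": {
  "rows": [
    {"dx":28.5,"dy":-19.4,"dz":0,"roll":0,"jaw":-1},
    {"dx":28.5,"dy":-19.4,"dz":0,"roll":0,"jaw":-1},
    {"dx":28.5,"dy":-19.4,"dz":0,"roll":0,"jaw":-1},
    {"dx":28.5,"dy":-19.4,"dz":0,"roll":0,"jaw":-1},
    {"dx":28.5,"dy":-19.4,"dz":0,"roll":0,"jaw":-1},
    {"dx":28.5,"dy":-19.4,"dz":0,"roll":0,"jaw":-1},
    {"dx":28.5,"dy":-19.4,"dz":0,"roll":0,"jaw":-1},
    {"dx":28.5,"dy":-19.4,"dz":0,"roll":0,"jaw":-1},
    {"dx":0,"dy":0,"dz":0,"roll":0,"jaw":-1},
    {"dx":0,"dy":0,"dz":0,"roll":0,"jaw":-1},
    {"dx":0,"dy":0,"dz":0,"roll":0,"jaw":-1}
  ]
}}

```text
time_s: 1.07
ee_pos: [0.3673, -0.2701, 0.2054]
eef_rot: [3.142, 0.0, 0.414]
force: [0.2, 0.1, -1.2]
grip_width: 0.0938
grip_force: 0.0
```

```bash
python3 - <<'E'
from h import *
o=get_obs();print(o['time_s'],o['ee_pos'],o['eef_rot'],o['qpos'],o['force'])
snap('wrist','w2.png')
E
```

```text
1.0667 [ 0.36732613 -0.27011133  0.20539604] [3.14156868e+00 2.24275583e-04 4.14186079e-01] [-7.14287507e-01  8.87561147e-02  1.77334334e+00 -2.22313029e-04
  1.27956754e+00  4.42386578e-01] [ 0.23421055  0.0782127  -1.16170509]
```

View pics/w2.png

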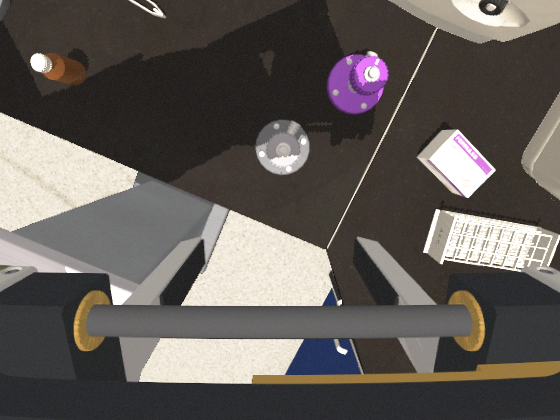

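The wrist view shows the narrow grey holder at about (283,150), purple at (360,80), and the bottle at (60,67).

```bash
python3 - <<'E'
from h import *
c=dict(np.load('pics/w2.npz'))
P=[];I=[]
for v in range(110,190):
    for u in range(240,330):
        P.append(world(c,u,v));I.append((u,v))
P=np.array(P);I=np.array(I)
m=(P[:,2]>.062)&(P[:,2]<.079);q=P[m]
print(len(q),q[:,:2].min(0),q[:,:2].max(0),np.median(q[:,2]),np.percentile(q[:,2],[5,50,95]))
(ce,r)=cv2.minEnclosingCircle(q[:,:2].astype(np.float32)); print(ce,r)
s=P[P[:,2]>.079]; print('stub',len(s),s.mean(0) if len(s) else'')
f=P[(P[:,2]>.008)&(P[:,2]<.016)]; print('foot',cv2.minEnclosingCircle(f[:,:2].astype(np.float32)))
d=dict(np.load('pics/d1.npz'));print(I[m].min(0),I[m].max(0))
cv2.imwrite('pics/crop2.png',cv2.resize(c['frame'][115:180,245:325,::-1],None,fx=7,fy=7,interpolation=cv2.INTER_CUBIC))
a=get_obs()['eef_rot'][2]; x=np.array([np.cos(a),np.sin(a)]);y=np.array([np.sin(a),-np.cos(a)])
dd=np.array(ce)-get_obs()['ee_pos'][:2]; print('dx dy mm',dd@x*1e3,dd@y*1e3)
E
```

```text
833 [ 0.40304375 -0.26871286] [ 0.43746257 -0.23389059] 0.07469549192678343 [0.07264398 0.07469549 0.07771795]
(0.42004162073135376, -0.25149086117744446) 0.01768382452428341
stub 109 [ 0.42339591 -0.2483318   0.18350947]
foot ((0.4200752377510071, -0.2512784004211426), 0.032870225608348846)
[266 132] [300 166]
dx dy mm 56.0855054613163 3.900996051960126
```

View pics/crop2.png

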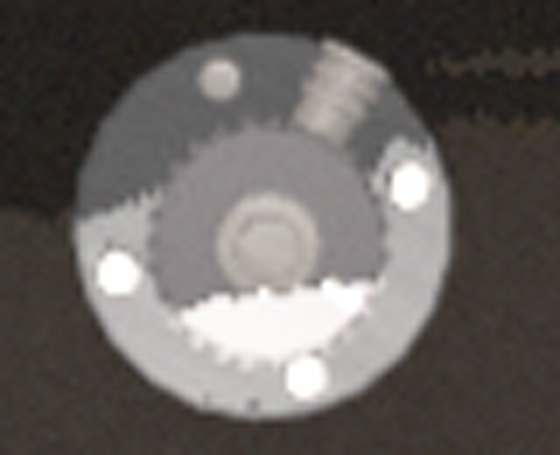

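The cap centre is about (0.420,-0.2513) with the face at z≈74.7 mm (angle ≈4.5 rad). I'll centre on it, wind the wrist back, then descend.

Emit:
{"method": "send_rows", "body": {
  "rows": [
    {"dx":28,"dy":2,"dz":0,"roll":0,"jaw":-1},
    {"dx":28,"dy":2,"dz":0,"roll":0,"jaw":-1},
    {"dx":0,"dy":0,"dz":0,"roll":-7,"jaw":-1},
    {"dx":0,"dy":0,"dz":0,"roll":-7,"jaw":-1},
    {"dx":0,"dy":0,"dz":0,"roll":-7,"jaw":-1},
    {"dx":0,"dy":0,"dz":0,"roll":-7,"jaw":-1},
    {"dx":0,"dy":0,"dz":0,"roll":-7,"jaw":-1},
    {"dx":0,"dy":0,"dz":0,"roll":-7,"jaw":-1},
    {"dx":0,"dy":0,"dz":0,"roll":-7,"jaw":-1},
    {"dx":0,"dy":0,"dz":0,"roll":-7,"jaw":-1},
    {"dx":0,"dy":0,"dz":0,"roll":-7,"jaw":-1},
    {"dx":0,"dy":0,"dz":0,"roll":-7,"jaw":-1}
  ]
}}

```text
time_s: 2.12
ee_pos: [0.4197, -0.2522, 0.2053]
eef_rot: [-3.141, -0.0, 1.64]
force: [0.6, 0.7, 0.3]
grip_width: 0.094
grip_force: 0.0
```

Emit:
{"method": "send_rows", "body": {
  "rows": [
    {"dx":0,"dy":0,"dz":0,"roll":-7,"jaw":-1},
    {"dx":0,"dy":0,"dz":0,"roll":-7,"jaw":-1},
    {"dx":0,"dy":0,"dz":0,"roll":-7,"jaw":-1},
    {"dx":0,"dy":0,"dz":0,"roll":-7,"jaw":-1},
    {"dx":0,"dy":0,"dz":0,"roll":-7,"jaw":-1},
    {"dx":0,"dy":0,"dz":0,"roll":-7,"jaw":-1},
    {"dx":0,"dy":0,"dz":0,"roll":-7,"jaw":-1},
    {"dx":0,"dy":0,"dz":0,"roll":-7,"jaw":-1},
    {"dx":0,"dy":0,"dz":0,"roll":-7,"jaw":-1},
    {"dx":0,"dy":0,"dz":0,"roll":-7,"jaw":-1},
    {"dx":0,"dy":0,"dz":0,"roll":-7,"jaw":-1},
    {"dx":0,"dy":0,"dz":0,"roll":0,"jaw":-1}
  ]
}}

```text
time_s: 3.12
ee_pos: [0.4198, -0.2521, 0.2053]
eef_rot: [3.142, -0.0, 2.984]
force: [0.3, 0.2, -0.2]
grip_width: 0.0938
grip_force: 0.0
```

```bash
python3 - <<'E'
from h import *
o=get_obs();print(o['time_s'],o['ee_pos'],o['eef_rot'],o['qpos'],o['moment'])
c=snap('wrist','w3.png')
P=np.array([world(c,u,v) for v in range(150,420,2) for u in range(150,420,2)])
m=(P[:,2]>.062)&(P[:,2]<.079)&(np.hypot(P[:,0]-.42,P[:,1]+.2513)<.03);q=P[m]
print(m.sum())
if m.sum()>20: print(cv2.minEnclosingCircle(q[:,:2].astype(np.float32)),np.median(q[:,2]))
E
```

```text
3.1167 [ 0.41980342 -0.25205893  0.20525531] [ 3.14150343e+00 -3.17713091e-04  2.98354052e+00] [-6.15511096e-01  1.65531926e-01  1.68701998e+00 -6.27440759e-05
  1.28936520e+00 -2.02823784e+00] [ 0.07858834 -0.11283105 -0.05524755]
203
((0.41960954666137695, -0.2516290843486786), 0.017800580710172653) 0.07454349332575849
```

Emit:
{"method": "send_rows", "body": {
  "rows": [
    {"dx":0,"dy":0,"dz":35,"roll":0,"jaw":-1},
    {"dx":0,"dy":0,"dz":35,"roll":0,"jaw":-1},
    {"dx":0,"dy":0,"dz":35,"roll":0,"jaw":-1},
    {"dx":0,"dy":0,"dz":30,"roll":0,"jaw":-1},
    {"dx":0,"dy":0,"dz":15,"roll":0,"jaw":-1},
    {"dx":0,"dy":0,"dz":11,"roll":0,"jaw":-1},
    {"dx":0,"dy":0,"dz":0,"roll":0,"jaw":-1}
  ]
}}

```text
time_s: 3.75
ee_pos: [0.4194, -0.2509, 0.0427]
eef_rot: [3.14, -0.003, 2.976]
force: [-0.6, 0.0, 0.1]
grip_width: 0.0938
grip_force: 0.0
```

Emit:
{"method": "send_rows", "body": {
  "rows": [
    {"dx":0,"dy":0,"dz":0,"roll":0,"jaw":1},
    {"dx":0,"dy":0,"dz":0,"roll":0,"jaw":1},
    {"dx":0,"dy":0,"dz":0,"roll":0,"jaw":1},
    {"dx":0,"dy":0,"dz":0,"roll":0,"jaw":1},
    {"dx":0,"dy":0,"dz":0,"roll":0,"jaw":1},
    {"dx":0,"dy":0,"dz":0,"roll":0,"jaw":1},
    {"dx":0,"dy":0,"dz":0,"roll":0,"jaw":1},
    {"dx":0,"dy":0,"dz":0,"roll":0,"jaw":1},
    {"dx":0,"dy":0,"dz":0,"roll":0,"jaw":1},
    {"dx":0,"dy":0,"dz":0,"roll":0,"jaw":1}
  ],
  "force": 25
}}

```text
time_s: 4.58
ee_pos: [0.4204, -0.2508, 0.0445]
eef_rot: [3.141, -0.0, 2.979]
force: [0.3, 1.2, 1.3]
grip_width: 0.0339
grip_force: 25.0
```

Emit:
{"method": "send_rows", "body": {
  "rows": [
    {"dx":0,"dy":0,"dz":0.1,"roll":3,"jaw":1},
    {"dx":0,"dy":0,"dz":0.1,"roll":6,"jaw":1},
    {"dx":0,"dy":0,"dz":0.1,"roll":6,"jaw":1},
    {"dx":0,"dy":0,"dz":0.1,"roll":6,"jaw":1},
    {"dx":0,"dy":0,"dz":0.1,"roll":6,"jaw":1},
    {"dx":0,"dy":0,"dz":0.1,"roll":6,"jaw":1},
    {"dx":0,"dy":0,"dz":0.1,"roll":6,"jaw":1},
    {"dx":0,"dy":0,"dz":0.1,"roll":6,"jaw":1},
    {"dx":0,"dy":0,"dz":0.1,"roll":6,"jaw":1},
    {"dx":0,"dy":0,"dz":0.1,"roll":6,"jaw":1},
    {"dx":0,"dy":0,"dz":0.1,"roll":3,"jaw":1},
    {"dx":0,"dy":0,"dz":0,"roll":0,"jaw":1}
  ]
}}

```text
time_s: 5.58
ee_pos: [0.4209, -0.2503, 0.0434]
eef_rot: [3.14, -0.001, 1.928]
force: [4.5, 6.2, 1.8]
grip_width: 0.0339
grip_force: 25.0
```

```bash
python3 - <<'E'
from h import *
o=get_obs();print(o['ee_pos'],o['eef_rot'],o['qpos'],o['force'],o['moment'],o['grip_width'])
E
```

```text
[ 0.42086873 -0.25026879  0.04341822] [ 3.14049634e+00 -6.70465494e-04  1.92843595e+00] [-6.12002105e-01  3.74996063e-01  1.84124919e+00  1.60658598e-03
  9.25280874e-01 -9.70607861e-01] [4.47442503 6.24933378 1.79329998] [ 1.25683855 -0.84280888 -0.04387113] 0.03385597091828127
```

Turning smoothly, with moment about z ≈0.05 N m. I'll continue.

Emit:
{"method": "send_rows", "body": {
  "rows": [
    {"dx":0,"dy":0,"dz":0.1,"roll":3,"jaw":1},
    {"dx":0,"dy":0,"dz":0.1,"roll":6,"jaw":1},
    {"dx":0,"dy":0,"dz":0.1,"roll":6,"jaw":1},
    {"dx":0,"dy":0,"dz":0.1,"roll":6,"jaw":1},
    {"dx":0,"dy":0,"dz":0.1,"roll":6,"jaw":1},
    {"dx":0,"dy":0,"dz":0.1,"roll":6,"jaw":1},
    {"dx":0,"dy":0,"dz":0.1,"roll":6,"jaw":1},
    {"dx":0,"dy":0,"dz":0.1,"roll":6,"jaw":1},
    {"dx":0,"dy":0,"dz":0.1,"roll":6,"jaw":1},
    {"dx":0,"dy":0,"dz":0.1,"roll":6,"jaw":1},
    {"dx":0,"dy":0,"dz":0.1,"roll":6,"jaw":1},
    {"dx":0,"dy":0,"dz":0,"roll":0,"jaw":1}
  ]
}}

```text
time_s: 6.58
ee_pos: [0.4216, -0.2504, 0.0425]
eef_rot: [3.14, -0.002, 0.826]
force: [10.2, 6.2, -1.3]
grip_width: 0.0337
grip_force: 25.0
```

Emit:
{"method": "send_rows", "body": {
  "rows": [
    {"dx":0,"dy":0,"dz":0,"roll":0,"jaw":-1},
    {"dx":0,"dy":0,"dz":0,"roll":0,"jaw":-1},
    {"dx":0,"dy":0,"dz":0,"roll":0,"jaw":-1},
    {"dx":0,"dy":0,"dz":0,"roll":0,"jaw":-1},
    {"dx":0,"dy":0,"dz":0,"roll":0,"jaw":-1},
    {"dx":0,"dy":0,"dz":0,"roll":0,"jaw":-1}
  ]
}}

```text
time_s: 7.08
ee_pos: [0.4203, -0.251, 0.0422]
eef_rot: [-3.142, 0.0, 0.833]
force: [-0.3, 0.2, -0.5]
grip_width: 0.0697
grip_force: 0.0
```

```bash
python3 - <<'E'
from h import *
o=get_obs();print(o['ee_pos'],o['eef_rot'],o['qpos'],o['force'],o['moment'],o['grip_width'])
c=snap('wrist','w4.png')
P=np.array([world(c,u,v) for v in range(100,420,2) for u in range(150,420,2)])
m=(P[:,2]>.06)&(P[:,2]<.078)&(np.hypot(P[:,0]-.42,P[:,1]+.2513)<.014);q=P[m]
print(m.sum(), np.percentile(q[:,2],[10,50,90]) if m.sum() else '')
E
```

```text
[ 0.42032484 -0.25101292  0.04224601] [-3.14158665e+00  5.64388932e-05  8.32632829e-01] [-6.13147643e-01  3.76913447e-01  1.84195865e+00 -6.92999095e-05
  9.22733556e-01  1.25057688e-01] [-0.34815599  0.22830111 -0.49473491] [-0.01714392  0.00544902  0.0370819 ] 0.06973272577204112
429 [0.07184922 0.07271064 0.07547631]
```

View pics/w4.png

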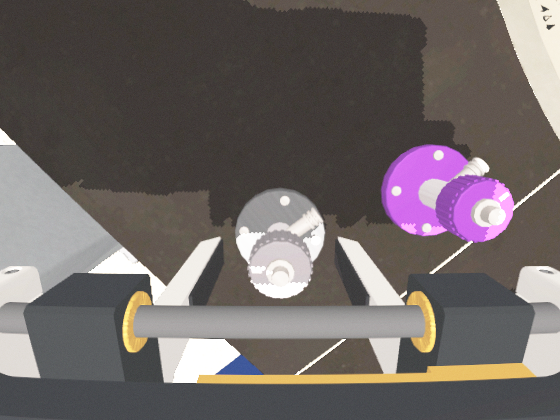

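The cap is released and the force is zero. It turned about 2.15 rad, with the face now at about 72.7 mm. In the view the cap is at (281,265), between the fingers at (195,290) and (365,290). I'll rewind 91°, take a fresh grip and recentre about 1 mm.

Emit:
{"method": "send_rows", "body": {
  "rows": [
    {"dx":1.2,"dy":0.5,"dz":0,"roll":0,"jaw":-1},
    {"dx":0,"dy":0,"dz":0,"roll":-7,"jaw":-1},
    {"dx":0,"dy":0,"dz":0,"roll":-7,"jaw":-1},
    {"dx":0,"dy":0,"dz":0,"roll":-7,"jaw":-1},
    {"dx":0,"dy":0,"dz":0,"roll":-7,"jaw":-1},
    {"dx":0,"dy":0,"dz":0,"roll":-7,"jaw":-1},
    {"dx":0,"dy":0,"dz":0,"roll":-7,"jaw":-1},
    {"dx":0,"dy":0,"dz":0,"roll":-7,"jaw":-1},
    {"dx":0,"dy":0,"dz":0,"roll":-7,"jaw":-1},
    {"dx":0,"dy":0,"dz":0,"roll":-7,"jaw":-1},
    {"dx":0,"dy":0,"dz":0,"roll":-7,"jaw":-1},
    {"dx":0,"dy":0,"dz":0,"roll":-7,"jaw":-1}
  ]
}}

```text
time_s: 8.13
ee_pos: [0.4216, -0.2504, 0.0422]
eef_rot: [3.142, 0.0, 2.183]
force: [-0.2, 1.0, 1.4]
grip_width: 0.0938
grip_force: 0.0
```

Emit:
{"method": "send_rows", "body": {
  "rows": [
    {"dx":0,"dy":0,"dz":0,"roll":-7,"jaw":-1},
    {"dx":0,"dy":0,"dz":0,"roll":-7,"jaw":-1},
    {"dx":0,"dy":0,"dz":0,"roll":0,"jaw":-1},
    {"dx":0,"dy":0,"dz":0,"roll":0,"jaw":1},
    {"dx":0,"dy":0,"dz":0,"roll":0,"jaw":1},
    {"dx":0,"dy":0,"dz":0,"roll":0,"jaw":1},
    {"dx":0,"dy":0,"dz":0,"roll":0,"jaw":1},
    {"dx":0,"dy":0,"dz":0,"roll":0,"jaw":1},
    {"dx":0,"dy":0,"dz":0,"roll":0,"jaw":1},
    {"dx":0,"dy":0,"dz":0,"roll":0,"jaw":1},
    {"dx":0,"dy":0,"dz":0,"roll":0,"jaw":1},
    {"dx":0,"dy":0,"dz":0,"roll":0,"jaw":1}
  ],
  "force": 25
}}

```text
time_s: 9.13
ee_pos: [0.4215, -0.2504, 0.0422]
eef_rot: [-3.142, -0.0, 2.421]
force: [0.7, 0.7, 0.2]
grip_width: 0.0376
grip_force: 0.0
```

Emit:
{"method": "send_rows", "body": {
  "rows": [
    {"dx":0,"dy":0,"dz":0.1,"roll":3,"jaw":1},
    {"dx":0,"dy":0,"dz":0.1,"roll":6,"jaw":1},
    {"dx":0,"dy":0,"dz":0.1,"roll":6,"jaw":1},
    {"dx":0,"dy":0,"dz":0.1,"roll":6,"jaw":1},
    {"dx":0,"dy":0,"dz":0.1,"roll":6,"jaw":1},
    {"dx":0,"dy":0,"dz":0.1,"roll":6,"jaw":1},
    {"dx":0,"dy":0,"dz":0.1,"roll":6,"jaw":1},
    {"dx":0,"dy":0,"dz":0.1,"roll":6,"jaw":1},
    {"dx":0,"dy":0,"dz":0.1,"roll":6,"jaw":1},
    {"dx":0,"dy":0,"dz":0.1,"roll":6,"jaw":1},
    {"dx":0,"dy":0,"dz":0.1,"roll":3,"jaw":1},
    {"dx":0,"dy":0,"dz":0,"roll":0,"jaw":1}
  ]
}}

```text
time_s: 10.13
ee_pos: [0.4213, -0.2509, 0.0413]
eef_rot: [-3.141, 0.001, 1.371]
force: [-4.2, -4.0, 2.5]
grip_width: 0.033
grip_force: 25.0
```

```bash
python3 - <<'E'
from h import *
o=get_obs();print(o['ee_pos'],o['eef_rot'],o['qpos'],o['force'],o['moment'],o['grip_width'])
E
```

```text
[ 0.42134074 -0.25085523  0.04128168] [-3.14148349e+00  7.96992782e-04  1.37061935e+00] [-6.11290422e-01  3.79940594e-01  1.84040801e+00 -9.72352975e-04
  9.21025840e-01 -4.10525210e-01] [-4.15494834 -4.03675578  2.51001405] [-0.75522032  0.51957928 -0.03540802] 0.03302889113768438
```

Emit:
{"method": "send_rows", "body": {
  "rows": [
    {"dx":0,"dy":0,"dz":0.1,"roll":3,"jaw":1},
    {"dx":0,"dy":0,"dz":0.1,"roll":5,"jaw":1},
    {"dx":0,"dy":0,"dz":0.1,"roll":5,"jaw":1},
    {"dx":0,"dy":0,"dz":0.1,"roll":5,"jaw":1},
    {"dx":0,"dy":0,"dz":0.1,"roll":5,"jaw":1},
    {"dx":0,"dy":0,"dz":0.1,"roll":5,"jaw":1},
    {"dx":0,"dy":0,"dz":0.1,"roll":5,"jaw":1},
    {"dx":0,"dy":0,"dz":0.1,"roll":5,"jaw":1},
    {"dx":0,"dy":0,"dz":0.1,"roll":5,"jaw":1},
    {"dx":0,"dy":0,"dz":0.1,"roll":5,"jaw":1},
    {"dx":0,"dy":0,"dz":0.1,"roll":5,"jaw":1},
    {"dx":0,"dy":0,"dz":0,"roll":0,"jaw":1}
  ]
}}

```text
time_s: 11.13
ee_pos: [0.4213, -0.2509, 0.0403]
eef_rot: [3.141, 0.001, 0.444]
force: [-5.4, -3.9, 3.6]
grip_width: 0.0334
grip_force: 25.0
```

```bash
python3 - <<'E'
from h import *
o=get_obs();print(o['ee_pos'],o['eef_rot'],o['qpos'],o['force'],o['moment'],o['grip_width'])
E
```

```text
[ 0.42131495 -0.25086677  0.04031609] [3.14103306e+00 6.30194452e-04 4.44065024e-01] [-6.11312382e-01  3.81577158e-01  1.84090724e+00 -1.03672078e-03
  9.18932241e-01  5.16047619e-01] [-5.37656359 -3.87433487  3.60822253] [-0.6789364   0.83971792 -0.09999763] 0.033378439933052166
```

Emit:
{"method": "send_rows", "body": {
  "rows": [
    {"dx":0,"dy":0,"dz":0.1,"roll":4,"jaw":1},
    {"dx":0,"dy":0,"dz":0.1,"roll":4,"jaw":1},
    {"dx":0,"dy":0,"dz":0.1,"roll":4,"jaw":1},
    {"dx":0,"dy":0,"dz":0.1,"roll":4,"jaw":1},
    {"dx":0,"dy":0,"dz":0,"roll":0,"jaw":1}
  ]
}}

```text
time_s: 11.55
ee_pos: [0.4213, -0.2509, 0.04]
eef_rot: [3.141, 0.0, 0.166]
force: [-4.4, -2.4, 5.8]
grip_width: 0.0332
grip_force: 25.0
```

```bash
python3 - <<'E'
from h import *
o=get_obs();print(o['ee_pos'],o['eef_rot'],o['qpos'],o['force'],o['moment'],o['grip_width'])
E
```

```text
[ 0.42133397 -0.25089992  0.04003359] [3.14078625e+00 4.24370142e-04 1.66016099e-01] [-6.11318853e-01  3.82079036e-01  1.84101941e+00 -1.09805630e-03
  9.18231384e-01  7.94127857e-01] [-4.37480874 -2.42043954  5.81829587] [-0.66718587  1.00880274 -0.06568692] 0.03320233121043262
```

Emit:
{"method": "send_rows", "body": {
  "rows": [
    {"dx":0,"dy":0,"dz":0.05,"roll":4,"jaw":1},
    {"dx":0,"dy":0,"dz":0.05,"roll":4,"jaw":1},
    {"dx":0,"dy":0,"dz":0.05,"roll":4,"jaw":1},
    {"dx":0,"dy":0,"dz":0.05,"roll":4,"jaw":1},
    {"dx":0,"dy":0,"dz":0,"roll":0,"jaw":1}
  ]
}}

```text
time_s: 11.97
ee_pos: [0.4216, -0.2509, 0.0398]
eef_rot: [3.141, -0.0, -0.112]
force: [-4.7, -3.8, 4.7]
grip_width: 0.0334
grip_force: 25.0
```

```bash
python3 - <<'E'
from h import *
o=get_obs();print(o['ee_pos'],o['eef_rot'],o['qpos'],o['force'],o['moment'],o['grip_width'])
E
```

```text
[ 0.42158722 -0.25091078  0.03983751] [ 3.14050868e+00 -3.59379435e-04 -1.12270691e-01] [-6.11091073e-01  3.82538629e-01  1.84093296e+00 -9.82382715e-04
  9.17287150e-01  1.07257308e+00] [-4.68663915 -3.79212078  4.69660421] [-0.74987595  0.61649343  0.32457316] 0.03343542305255141
```

Emit:
{"method": "send_rows", "body": {
  "rows": [
    {"dx":0,"dy":0,"dz":0.05,"roll":4,"jaw":1},
    {"dx":0,"dy":0,"dz":0.05,"roll":4,"jaw":1},
    {"dx":0,"dy":0,"dz":0.05,"roll":4,"jaw":1},
    {"dx":0,"dy":0,"dz":0,"roll":0,"jaw":1}
  ]
}}

```text
time_s: 12.3
ee_pos: [0.4221, -0.2512, 0.0399]
eef_rot: [3.14, -0.002, -0.321]
force: [-0.3, -5.2, 4.5]
grip_width: 0.0334
grip_force: 25.0
```

```bash
python3 - <<'E'
from h import *
o=get_obs();print(o['ee_pos'],o['eef_rot'],o['qpos'],o['force'],o['moment'],o['grip_width'])
E
```

```text
[ 0.42212139 -0.25115671  0.03987143] [ 3.14029683e+00 -1.96219019e-03 -3.20531558e-01] [-6.10931981e-01  3.82854383e-01  1.84036514e+00 -8.56890034e-04
  9.16122232e-01  1.28091817e+00] [-0.31380895 -5.22494389  4.52841686] [-0.81377468  0.06245739  0.42417417] 0.03342893656403821
```

The moment about z jumped to 0.42 N m after about 4.5 rad in total, so the cap is on the hard stop. I'll release, retreat and check.

Emit:
{"method": "send_rows", "body": {
  "rows": [
    {"dx":0,"dy":0,"dz":0,"roll":0,"jaw":-1},
    {"dx":0,"dy":0,"dz":0,"roll":0,"jaw":-1},
    {"dx":0,"dy":0,"dz":0,"roll":0,"jaw":-1},
    {"dx":0,"dy":0,"dz":0,"roll":0,"jaw":-1},
    {"dx":0,"dy":0,"dz":0,"roll":0,"jaw":-1},
    {"dx":0,"dy":0,"dz":0,"roll":0,"jaw":-1},
    {"dx":0,"dy":0,"dz":-40,"roll":0,"jaw":-1},
    {"dx":0,"dy":0,"dz":-40,"roll":0,"jaw":-1},
    {"dx":0,"dy":0,"dz":-40,"roll":0,"jaw":-1},
    {"dx":0,"dy":0,"dz":-40,"roll":0,"jaw":-1},
    {"dx":0,"dy":0,"dz":0,"roll":0,"jaw":-1},
    {"dx":0,"dy":0,"dz":0,"roll":0,"jaw":-1}
  ]
}}

```text
time_s: 13.3
ee_pos: [0.4221, -0.2508, 0.201]
eef_rot: [3.14, -0.004, -0.319]
force: [-0.3, -1.9, -0.9]
grip_width: 0.0941
grip_force: 0.0
```

```bash
python3 - <<'E'
from h import *
o=get_obs();print(o['time_s'],o['ee_pos'],o['force'],o['grip_width'])
c=snap('wrist','w5.png')
P=np.array([world(c,u,v) for v in range(150,420,2) for u in range(150,420,2)])
m=(P[:,2]>.055)&(P[:,2]<.078)&(np.hypot(P[:,0]-.42,P[:,1]+.2513)<.014);q=P[m]
print(m.sum(), np.percentile(q[:,2],[10,50,90]))
cv2.imwrite('pics/crop5.png',cv2.resize(c['frame'][150:330,180:380,::-1],None,fx=3,fy=3))
E
```

```text
13.3 [ 0.42213627 -0.25076764  0.2009974 ] [-0.33384826 -1.86494704 -0.9245066 ] 0.09411300191181146
125 [0.06908623 0.0703489  0.07295347]
```

View pics/crop5.png

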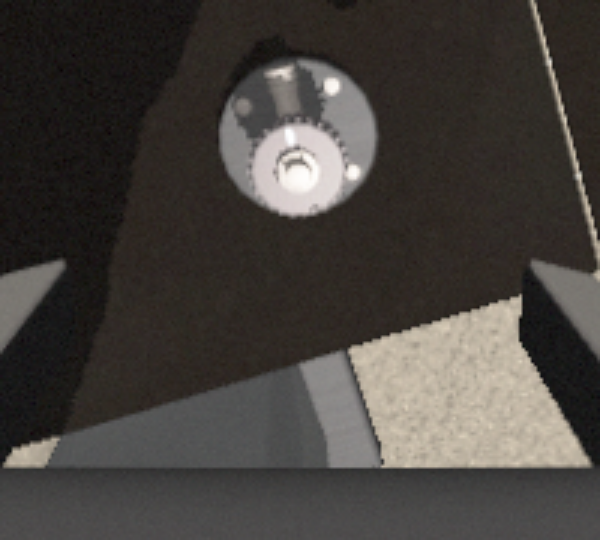

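The crop shows the cap at crop (297,165), free of the fingers, with its white line at (291,135) pointing at the hose barb. The face is at z≈70.3 mm, so the cap is home.

```bash
python3 -c "
from station import *
print(hand_in())"
```

```text
the job is handed in; nothing more can be done
None
```

I screwed the narrow holder's cap home to its hard stop in two grips, with a release in between, never touched the wide holder, and handed the job in; no verdict came back.

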